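Clip the cabinet key onto the spring-gated key hook

TASK

Put the cabinet key away on the key hook: hold it by its black head, lower its ring over the hook's nose and press the ring's far side down on the sprung gate until it has passed through and the gate has snapped shut above it. Then, without letting go, draw the ring up against the shut gate until the hook's sliding sleeve comes to its top stop, and keep up a steady 9 N there for a second to prove that it has caught; only then let go so that the key is left hanging. The key in your grip must never load the hook with more than 14 N; leave the jar, the tape roll and the screwdriver where they are.

Things in the scene. Friction and masses are not known exactly. Their poses are not given: they have to be found in the camera images.
- key_hook: Fixed stand of the key hook. Dark base plate 110x90x8 mm, origin at its underside, z up, -x toward the robot. A 12 mm post (axis at x = +25 mm, y = 0) rises to 261 mm. The hook sits on a sleeve (19 mm across, 56 mm long) on this post; its height differs from run to run. The sleeve drags: a pull of 5 N slides it up (0 to 22 mm, unknown, to a hard stop), a push of 4 N slides it down (0 to 20 mm).
- hook_nose (a point): Rounded top of the nose, the upright free end (8 mm bar) of the J-shaped hook, which opens upward; 19 mm above and 12 mm to the -x side of hook_mouth; the first thing the ring is lowered over. Below its top the nose's inner face is 5 mm to the -x side of hook_mouth. Axes as key_hook's.
- gate (a joint): Sprung gate: 6 mm brass rod level across the hook's mouth, its axis 3 mm under hook_mouth, hinged 27 mm to the +x side of it, tip 1.5 mm short of the nose. 0 = shut; grows as its tip is pressed down, to 1 rad. Spring: 1.5 N at the tip to start, 2.9 N at 0.55 rad. It cannot open upward. The ring's wire, kept along the nose, slips past the tip 16 to 24 mm down; the gate then snaps up above it.
- hook_mouth (a point): On top of the shut gate, 5 mm from the nose's inner face, above x = -13 mm, y = 0 of key_hook, same axes; 195 to 237 mm high; moves with the sleeve. The ring's far wire should come down here. Its centre is 3 mm above this point when on the shut gate, 9 mm below when drawn up against it from inside, 38 mm below on the hook's lower bar.
- key_head (a point): Loose key, 70 g, lying flat. Centre of its black plastic head, 36 mm long (x), 26 mm wide (y, gripped across this), 20 mm thick (z), 10 mm above the bench. Steel blade 31 mm long toward -x. Toward +x a rigidly fixed flat steel ring (axis along z, at the head's mid-height), 36 mm outside, 24 mm inside, wire 6 mm, centred 31 mm from this point.
- key_bar (a point): Wire centre of the ring's far side, 46 mm from key_head along the key's +x; here the wire runs along y.
- jar_mid (a point): Bystander: small glass jar with a red cap, 52 mm diameter, 56 mm high, upright; its centre half-way up.
- tape_mid (a point): Bystander: black roll of insulating tape lying flat, 58 mm diameter, 19 mm high; its centre.
- driver_mid (a point): Bystander: yellow-handled screwdriver, 151 mm long (along its y), 22 mm thick, lying on the bench; its centre.
There are look-alikes about, which are no part of the job. Of the things like the part that bears key_head, leave any that is blue or turquoise; of the rest the larger one is meant.

How it is judged:
By the outcome, as a careful person would: the job done as asked, in the order asked, and still so for the second after the job is handed in, with the robot touching nothing.
It also fails if it takes over 62 s, if anything falls off the work surface, if the arm or the gripper's body presses on something with over 40 N, if the wrist force passes 120 N, or if a joint passes its speed limit or range.

ROBOT

A 6-joint arm with a two-finger parallel gripper is mounted at the origin on a cart in front of the work surface, level with it; the furniture and walls round the work are solid. World frame = base frame: x ahead of the robot, y to its left, z up, the work surface at z = 0. Lengths are in m, angles in rad, forces in N, time in s.
With the tool pointing down it reaches from about 0.35 to 0.775 m from the base axis. Payload 7.3 kg.
Tool frame: the origin (TCP) lies on the centre line of the jaws, within the pads' length; the fingertips stand 17 mm ahead of it and the grasp point (between the pads) lies 2 mm behind it (robot.tip_extent is the distance from the TCP to the fingertips, in m); z points along the fingers, y is the line along which they close (so a half turn about z gives the same grasp; the last joint's range is limited). The gripper opens to 92 mm and grips with 3 to 60 N. Pads are 19 mm wide; open, the fingers measure 130 mm over their backs; the gripper's body (75 mm by 190 mm) begins 47 mm behind the grasp point.
Start: joints at [1.056, 0.342, 1.524, -0, 1.275, -0.146], TCP at [0.189, 0.49, 0.244] pointing down, gripper open.
Joint ranges: [-2.53, 2.53], [-0.77, 2.02], [0.04, 2.7], [-1, 4.14], [0.28, 2.66], [-3.11, 3.11]. Speed limits (rad/s): [2.57, 2.57, 3.14, 3.14, 3.14, 3.14].

INTERFACE

Orientations are given as [roll, pitch, yaw] about the fixed x, y, z axes, in that order (R = Rz(yaw) Ry(pitch) Rx(roll)).
In Python, from cell import robot gives the robot as it stands.
- The arm moves only by the tool step_arm, never from a script. Its argument "motion" is a list of rows, each a list of 2 entries, a list of its own where there are three numbers: the shift along the tool's x, y, z in units of 60 mm (1.0 is 60 mm), then the turn about the tool's z in rad. In form: [[[x, y, z], spin], ...]. A call has 1 to 10 rows; each row is the pose to reach, as a shift and turn from the pose commanded when the call began, along the tool's axes at that moment; what a row does not reach only later rows make up. A row lasts 1/8 s, in which the tool goes at most 62.5 mm and 10.7 degrees, less where a joint would pass 70% of its speed; a pose out of reach is approached as far as the arm can. A call with a gripper value outside its range is refused whole. "hand" is the closure in counts, from 0 (fully open) to 255 (shut), set as the call begins (left out, the last holds). The fingers move at their own pace and stop on an object; "squeeze" is the grip in N (left out, the last holds). Time passes only in rows, so rows that repeat a pose let the fingers close. It gives the time, the measured TCP pose, the force, the opening and the grip force at its end, in the units of the state.
- robot.observe(): the state, without advancing time (a new reading comes with each control period).
- robot.read_camera(name): name is "scene" or "side" or "wrist"; returns a dict with "pixels" (400x640x3 uint8, red, green, blue), "intrinsics" (3x3 intrinsics, pixels), "xyz" and "rotation" of the camera in the world; the wrist camera has in their place "T_tool_cam" (4x4, takes a point from camera to tool coordinates, whose origin is the TCP and whose axes are the flange's). Camera axes: x right, y up, looking along -z (the intrinsics and any distortion apply to the point x, -y, -z); pixel columns grow to the right and rows downward; lengths in m; the calibration is good to about 2 mm. A picture is of the moment at which its call begins: read the wrist's pose just before it. There is no depth.
- robot.hand_in(): hands the job in; it is judged then, once.
The state is a dict: "time": time; "qpos": joint angles; "qvel": joint speeds; "joint_efforts": joint torques, N m; "tool_pos": TCP position; "tool_rot": TCP orientation; "contact_force": force on the tool from outside, world axes, zero at the start; "torque": the same for the moment, N m; "opening": finger opening in m; "grip_force": force on a finger pad.
Only numpy, scipy, OpenCV 4.12 (cv2) and the standard library are available. Lean on these libraries where they do the work, as an engineer would, in place of code of your own. Each camera call takes 0.05 s, during which the arm holds its last target. There are 200 camera calls.

## Working session

There is one attempt and no reset: what is moved stays moved. The work goes in short steps, Python scripts to look and compute and a tool call to move; the robot and the scene stay as the last step left them, time stands still between calls to the robot, and variables do not carry over. Pictures are saved under pics/ and viewed, at most 10 in all, crops included, and the job is handed in when it is done.

Besides the shell and the picture viewer there is one more tool, called by a JSON object that holds its "api" and its "payload", one argument or row to a line. step_arm: Moves the arm, as the interface text tells. Its arguments: {"type":"object","properties":{"motion":{"type":"array"},"hand":{"type":"number"},"squeeze":{"type":"number"}},"required":["motion"]}

```bash
mkdir -p pics; cat > h.py <<'E'
import numpy as np, cv2
from cell import robot
from scipy.spatial.transform import Rotation as R
def cam(n):
    s=robot.observe(); c=robot.read_camera(n)
    if 'T_tool_cam' in c:
        T=np.eye(4);T[:3,:3]=R.from_euler('xyz',s['tool_rot']).as_matrix();T[:3,3]=s['tool_pos'];T=T@np.array(c['T_tool_cam'])
        c['xyz']=T[:3,3];c['rotation']=T[:3,:3]
    c['xyz']=np.array(c['xyz']);c['rotation']=np.array(c['rotation']);c['K']=np.array(c['intrinsics'])
    return c
def ray(c,u,v):
    d=np.linalg.inv(c['K'])@[u,v,1]; d=c['rotation']@(d*[1,-1,-1]); return d/np.linalg.norm(d)
def onz(c,u,v,z):
    d=ray(c,u,v); return c['xyz']+d*(z-c['xyz'][2])/d[2]
def ony(c,u,v,y):
    d=ray(c,u,v); return c['xyz']+d*(y-c['xyz'][1])/d[1]
def proj(c,p):
    q=c['rotation'].T@(np.array(p)-c['xyz'])*[1,-1,-1]; q=c['K']@q; return q[:2]/q[2]
def two(c1,p1,c2,p2):
    a,b=ray(c1,*p1),ray(c2,*p2); A=np.c_[a,-b]; t=np.linalg.lstsq(A,c2['xyz']-c1['xyz'],rcond=None)[0]
    x,y=c1['xyz']+a*t[0],c2['xyz']+b*t[1]; return (x+y)/2,np.linalg.norm(x-y)
def save(c,n): cv2.imwrite('pics/'+n+'.png',c['pixels'][:,:,::-1])
E
python3 - <<'E'
from h import *
for n in('scene','side'):
    c=cam(n);save(c,n);print(n,c['xyz'].round(3),c['K'].round(0).tolist(),c['rotation'].round(2).tolist(),[k for k in c])
s=robot.observe();print(s)
E
```

```text
scene [-0.13  -0.558  0.693] [[374.0, 0.0, 311.0], [0.0, 374.0, 194.0], [0.0, 0.0, 1.0]] [1.0, 0.0, -0.84] ['pixels', 'intrinsics', 'xyz', 'rotation', 'K']
side [0.558 1.138 0.961] [[508.0, 0.0, 324.0], [0.0, 508.0, 195.0], [0.0, 0.0, 1.0]] [0.95, 0.02, 3.11] ['pixels', 'intrinsics', 'xyz', 'rotation', 'K']
{'time': 0.1, 'qpos': array([ 1.05598586e+00,  3.42646248e-01,  1.52486758e+00,  6.02320690e-06,
        1.27540954e+00, -1.46006326e-01]), 'qvel': array([ 2.27301808e-03, -8.85739765e-04, -2.18423841e-03,  8.09668487e-05,
        1.51684268e-05,  8.90290447e-04]), 'joint_efforts': array([ 2.73289377e-03, -4.32005632e+01, -2.44695371e+01,  7.20687769e-02,
        5.26135066e-02, -5.61845081e-05]), 'tool_pos': array([0.18908478, 0.48942572, 0.24313679]), 'tool_rot': array([-3.14027694e+00, -1.99301836e-04,  2.77278662e+00]), 'contact_force': array([ 0.49862843, -0.33212139,  0.3163777 ]), 'torque': array([ 0.01523808, -0.04125816,  0.04206979]), 'grip_force': 0.0, 'opening': 0.09199280234506954}
```

View pics/scene.png

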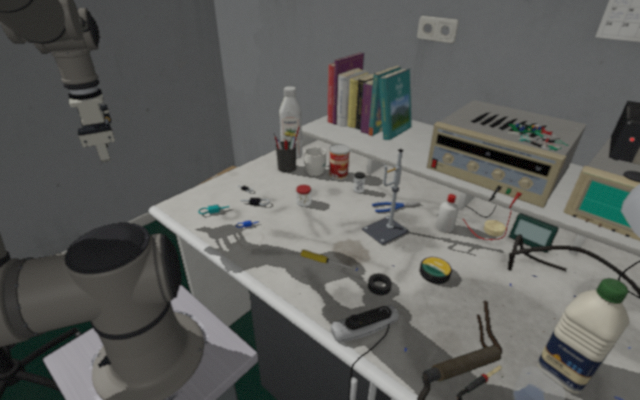

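View pics/side.png

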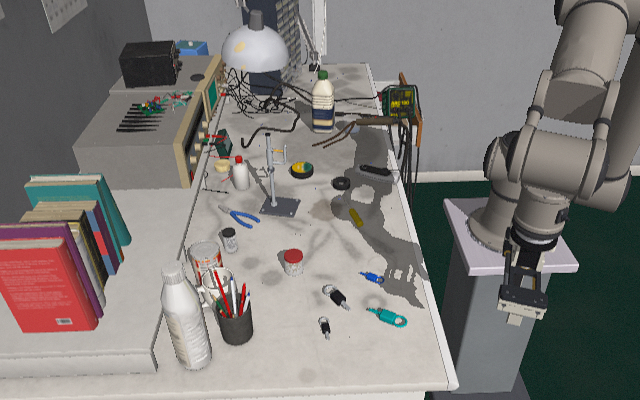

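The four key-like things in the side view are a large black one at (336,296), a small black one at (324,327), a turquoise one at (387,317) and a blue one at (372,277). I choose the large black one, because the coloured ones are excluded and it is the bigger of the two left. The hook post is at about (270,170), with its base at (279,207).

```bash
sed -i "s/c\['rotation'\]=np.array(c\['rotation'\]);/r=np.array(c['rotation']);c['rotation']=r if r.ndim==2 else R.from_euler('xyz',r).as_matrix();/" h.py
python3 - <<'E'
from h import *
c=cam('side');s=cam('scene')
P=c['pixels']
a=cv2.resize(P[270:345,290:420],None,fx=5,fy=5,interpolation=cv2.INTER_CUBIC)
b=cv2.resize(s['pixels'][140:250,350:430],None,fx=5,fy=5,interpolation=cv2.INTER_CUBIC)[:,:,::-1]
b2=cv2.resize(P[125:225,240:310],None,fx=5,fy=5,interpolation=cv2.INTER_CUBIC)[:,:,::-1]
o=np.zeros((550,760,3),np.uint8);o[:,:400]=b;o[:500,405:755]=b2
cv2.imwrite('pics/hook.png',o);cv2.imwrite('pics/keys.png',a[:,:,::-1])
g=P.astype(int).max(2)
m=((g<70)).astype(np.uint8);m[:270]=0;m[345:]=0;m[:,:300]=0;m[:,:315]=0;m[:,365:]=0
n,l,st,ce=cv2.connectedComponentsWithStats(m)
for i in range(1,n):
  if st[i,4]>15: print(st[i],ce[i],onz(c,*ce[i],.012))
for q in[(336,296),(324,327),(387,317),(372,277),(279,207),(293,262),(342,183),(356,217)]:print(q,onz(c,*q,.01).round(3))
for q in[(259,202),(386,232)]:print(q,onz(s,*q,.01).round(3))
E
```

```text
[330 290  16  15 140] [336.93571429 296.89285714] [0.51166082 0.25544562 0.012     ]
[321 322   9  12  74] [324.90540541 327.28378378] [0.54511138 0.34970434 0.012     ]
(336, 296) [0.514 0.25  0.01 ]
(324, 327) [0.547 0.347 0.01 ]
(387, 317) [0.395 0.324 0.01 ]
(372, 277) [0.416 0.188 0.01 ]
(279, 207) [ 0.672 -0.13   0.01 ]
(293, 262) [0.624 0.121 0.01 ]
(342, 183) [ 0.467 -0.251  0.01 ]
(356, 217) [ 0.436 -0.067  0.01 ]
(259, 202) [0.517 0.246 0.01 ]
(386, 232) [ 0.656 -0.15   0.01 ]
```

View pics/keys.png

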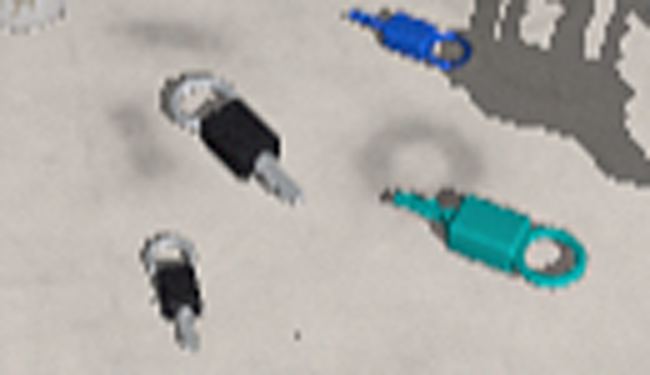

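View pics/hook.png

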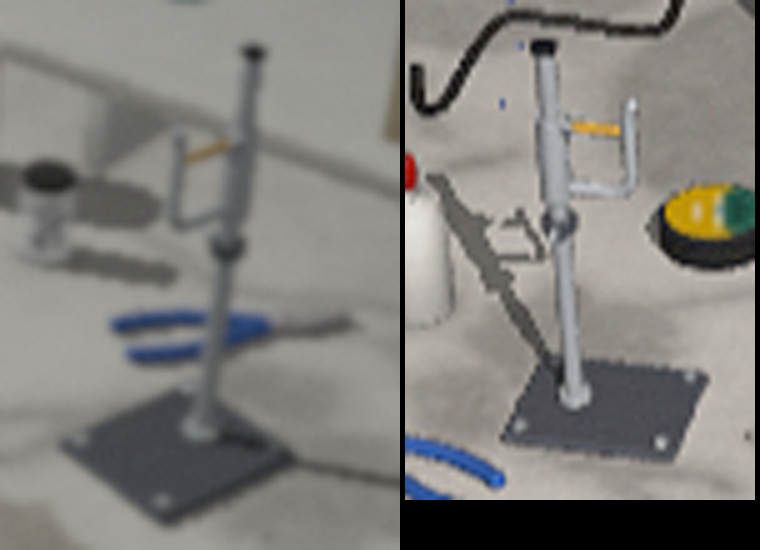

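The keys crop shows the large black key: head at (338,298), ring at about (329,290), blade toward (348,309). The small black key is clearly smaller. In the hook crop the nose top is at side (285.4,145.6) and scene (386,168), with the orange gate between nose and sleeve.

```bash
python3 - <<'E'
from h import *
c=cam('side');s=cam('scene')
C=lambda u,v:((u-405)/5+240-.4,v/5+125-.4)
S=lambda u,v:(u/5+350-.4,v/5+140-.4)
print('nose',two(c,C(632,101),s,S(180,136)))
print('posttop',two(c,C(544,43),s,S(253,50)))
print('gate tip',two(c,C(620,131),s,S(188,158)),'hinge',two(c,C(570,127),s,S(228,146)))
print('postbase',onz(c,*C(574,402),.01),onz(s,*S(201,432),.01))
b=[onz(c,*C(*p),.008) for p in[(545,362),(710,372),(672,460),(502,438)]]
b2=[onz(s,*S(*p),.008) for p in[(65,445),(187,387),(290,455),(170,520)]]
for q in(b,b2):
  print(np.round(q,3).tolist(),'ctr',np.mean(q,0).round(3),[ (round(np.linalg.norm(q[i]-q[i-1]),3), round(np.degrees(np.arctan2(*(q[i]-q[i-1])[1::-1])),1)) for i in range(4)])
K=lambda u,v:(u/5+290-.4,v/5+270-.4)
r=onz(c,*K(197,102),.01);bl=onz(c,*K(285,190),.01);h=onz(c,*K(241,138),.012)
print('key ring',r,'head',h,'blade',bl,np.degrees(np.arctan2(*(r-bl)[1::-1])),np.linalg.norm(r-bl))
w=robot.read_camera('wrist');print(np.round(w['T_tool_cam'],3))
E
```

```text
nose (array([ 0.63869699, -0.13419035,  0.22846348]), np.float64(0.002555762810281272))
posttop (array([ 0.68719018, -0.14373485,  0.26292207]), np.float64(0.0019810387811948953))
gate tip (array([ 0.6478379 , -0.13422565,  0.21023898]), np.float64(0.0007084510513540461)) hinge (array([ 0.67677543, -0.14184793,  0.20884604]), np.float64(0.0007275562234582923))
postbase [ 0.68960541 -0.1417688   0.01      ] [ 0.68848975 -0.14306775  0.01      ]
[[0.711, -0.189, 0.008], [0.605, -0.172, 0.008], [0.627, -0.082, 0.008], [0.733, -0.11, 0.008]] ctr [ 0.669 -0.138  0.008] [(np.float64(0.082), np.float64(-105.6)), (np.float64(0.107), np.float64(170.9)), (np.float64(0.093), np.float64(75.7)), (np.float64(0.109), np.float64(-14.8))]
[[0.627, -0.088, 0.008], [0.725, -0.111, 0.008], [0.706, -0.193, 0.008], [0.61, -0.172, 0.008]] ctr [ 0.667 -0.141  0.008] [(np.float64(0.085), np.float64(78.3)), (np.float64(0.1), np.float64(-13.3)), (np.float64(0.084), np.float64(-102.6)), (np.float64(0.099), np.float64(167.7))]
key ring [0.53047978 0.22909559 0.01      ] head [0.50955694 0.25658006 0.012     ] blade [0.48980721 0.28987553 0.01      ] -56.21044780148164 0.07313316190324204
[[-0.001  0.963  0.269  0.074]
 [ 1.     0.001 -0.001  0.002]
 [-0.001  0.269 -0.963 -0.14 ]
 [ 0.     0.     0.     1.   ]]
```

```bash
cat >> h.py <<'E'
def go(p,keydir_deg=None):
    "shift (60 mm units) and spin for tool at p with tool x opposite to keydir"
    s=robot.observe(); M=R.from_euler('xyz',s['tool_rot']).as_matrix()
    d=M.T@(np.array(p)-s['tool_pos'])/.06
    yaw=np.degrees(s['tool_rot'][2]); sp=0 if keydir_deg is None else -((keydir_deg+180-yaw+180)%360-180)
    print('shift',d.round(3),'spin',round(np.radians(sp),3),'at',s['tool_pos'].round(4),np.round(s['tool_rot'],3),'t',s['time'],'F',s['contact_force'].round(2),'q6',s['qpos'][5].round(2))
E
python3 -c "
from h import *
go([.511,.256,.15],-56)"
```

```text
shift [-6.407 -1.698  1.56 ] spin 0.609 at [0.1892 0.4896 0.2436] [-3.141 -0.     2.773] t 0.35 F [-0.34 -0.41 -0.57] q6 -0.15
```

{"api": "step_arm", "payload": {
  "motion": [
    [[-0.9,-0.24,0.2],0.1],
    [[-1.8,-0.48,0.4],0.2],
    [[-2.7,-0.72,0.6],0.3],
    [[-3.6,-0.96,0.8],0.4],
    [[-4.4,-1.2,1.0],0.5],
    [[-5.2,-1.4,1.2],0.61],
    [[-5.9,-1.6,1.4],0.61],
    [[-6.4,-1.7,1.56],0.61],
    [[-6.4,-1.7,1.56],0.61],
    [[-6.4,-1.7,1.56],0.61]
  ]
}}

```text
time: 1.6
tool_pos: [0.5101, 0.2565, 0.1501]
tool_rot: [-3.141, -0.0, 2.163]
contact_force: [0.2, 0.5, -0.3]
opening: 0.0917
grip_force: 0.0
```

```bash
python3 - <<'E'
from h import *
go([.511,.256,.15],-56)
c=cam('wrist');save(c,'w1')
m=(c['pixels'].max(2)<60).astype(np.uint8)
n,l,st,ce=cv2.connectedComponentsWithStats(m)
for i in range(1,n):
  if st[i,4]>150:
    r=cv2.minAreaRect(np.argwhere(l==i)[:,::-1].astype(np.float32));print(st[i],ce[i].round(1),r,onz(c,*ce[i],.016).round(4))
E
```

```text
shift [-0.014  0.008  0.002] spin -0.001 at [0.5101 0.2565 0.1501] [-3.141 -0.     2.163] t 1.6 F [ 0.19  0.46 -0.25] q6 -0.26
[   0    0   98   47 3288] [48.2 17.7] ((48.5, 23.0), (46.0, 97.0), 90.0) [0.2526 0.2604 0.016 ]
[   0   82   59  148 4481] [ 19.5 133.4] ((29.0, 155.5), (147.0, 58.0), 90.0) [0.2644 0.161  0.016 ]
[393 113  30  32 603] [407.7 128.2] ((407.60003662109375, 128.3000030517578), (21.0190372467041, 29.516096115112305), 26.56505012512207) [0.5399 0.3511 0.016 ]
[ 304  173   29   40 1057] [318.3 192.4] ((318.0, 192.5), (39.0, 28.0), 90.0) [0.5078 0.2611 0.016 ]
[    0   213   640   187 60900] [344.7 322.5] ((319.49993896484375, 306.0), (638.9998779296875, 185.99996948242188), 0.0) [0.607  0.1618 0.016 ]
[206 234  31  34 581] [224.9 254.3] ((219.99998474121094, 250.99998474121094), (32.36592102050781, 30.218421936035156), 85.60128784179688) [0.4675 0.1602 0.016 ]
[402 234  32  34 583] [412.8 254.3] ((418.2412109375, 250.88275146484375), (31.46348762512207, 32.32823181152344), 3.814074993133545) [0.6175 0.2608 0.016 ]
```

View pics/w1.png

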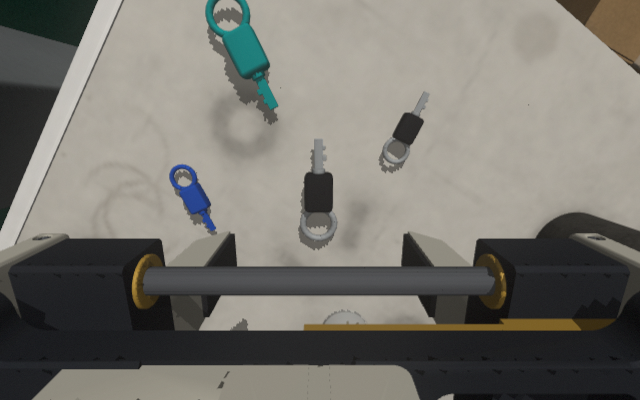

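Wrist view: the large black key has its head at (318,192), ring at (318,222) and blade at (318,155), and it is lined up with the tool. The small black key is at (407,128).

```bash
python3 - <<'E'
from h import *
c=cam('wrist');p=c['pixels'].astype(int)
print(p[210:250:2,318].sum(1)//3, p[132:182:2,318].sum(1)//3)
u=np.array([np.cos(np.radians(-56)),np.sin(np.radians(-56))])
for v,z in[(212.5,.02),(172.5,.02),(241,.01),(139,.01),(212.5,.015)]:
  q=onz(c,318.3,v,z);print(v,z,q.round(4),'along',((q[:2]-[.511,.256])@u).round(4),'across',((q[:2]-[.511,.256])@[-u[1],u[0]]).round(4))
E
```

```text
[ 38  50  95  96  95  95  95  94  94 161 162 162 149 149 152  99  93  94
  94  94] [167 168 168 158 139 136 135 136 134 134 135 134 134 134 135 134 134 133
 133 133 131  87  43  42  40]
212.5 0.02 [0.5177 0.2466 0.02  ] along 0.0116 across 0.0003
172.5 0.02 [0.4971 0.2772 0.02  ] along -0.0254 across 0.0004
241 0.01 [0.5357 0.2198 0.01  ] along 0.0439 across 0.0002
139 0.01 [0.4814 0.3007 0.01  ] along -0.0536 across 0.0004
212.5 0.015 [0.5186 0.2452 0.015 ] along 0.0132 across 0.0003
```

```bash
python3 -c "
from h import *
go([.508,.2612,.0192],-56)"
```

```text
shift [0.077 0.012 2.189] spin -0.0 at [0.5099 0.2569 0.1506] [ 3.141 -0.     2.164] t 1.7 F [ 0.99 -0.37 -0.78] q6 -0.26
```

{"api": "step_arm", "payload": {
  "motion": [
    [[0.08,0.01,0.6],0],
    [[0.08,0.01,1.2],0],
    [[0.08,0.01,1.7],0],
    [[0.08,0.01,2.05],0],
    [[0.08,0.01,2.19],0],
    [[0.08,0.01,2.19],0]
  ]
}}

```text
time: 2.45
tool_pos: [0.5082, 0.2609, 0.019]
tool_rot: [3.142, -0.0, 2.164]
contact_force: [0.1, 0.3, 0.1]
opening: 0.0917
grip_force: 0.0
```

{"api": "step_arm", "payload": {
  "motion": [
    [[0,0,0],0],
    [[0,0,0],0],
    [[0,0,0],0],
    [[0,0,0],0],
    [[0,0,0],0],
    [[0,0,0],0],
    [[0,0,0],0],
    [[0,0,0],0]
  ],
  "hand": 255,
  "squeeze": 58
}}

```text
time: 3.45
tool_pos: [0.5084, 0.2605, 0.0187]
tool_rot: [-3.141, -0.0, 2.163]
contact_force: [0.0, 0.5, -0.1]
opening: 0.0256
grip_force: 58.0
```

```bash
python3 -c "
from h import *
print(robot.observe()['opening'],robot.observe()['grip_force']);go([.508,.2612,.33],-56)"
```

```text
0.025637924784798625 57.99979627132416
shift [ 1.400e-02  1.000e-03 -5.189e+00] spin -0.001 at [0.5084 0.2605 0.0187] [-3.141 -0.     2.163] t 3.45 F [ 0.04  0.49 -0.11] q6 -0.25
```

{"api": "step_arm", "payload": {
  "motion": [
    [[0,0,-0.4],0],
    [[0,0,-1.2],0],
    [[0,0,-2.1],0],
    [[0,0,-3.0],0],
    [[0,0,-3.9],0],
    [[0,0,-4.5],0],
    [[0,0,-4.7],0]
  ]
}}

```text
time: 4.32
tool_pos: [0.509, 0.2607, 0.3029]
tool_rot: [3.138, 0.001, 2.163]
contact_force: [0.4, -0.0, -1.3]
opening: 0.0255
grip_force: 58.0
```

```bash
python3 -c "
from h import *
go([.565,-.117,.30],-12)"
```

```text
shift [-5.744 -2.738  0.043] spin -0.769 at [0.509  0.2607 0.3029] [3.138e+00 1.000e-03 2.163e+00] t 4.325 F [ 0.41 -0.01 -1.33] q6 -0.25
```

{"api": "step_arm", "payload": {
  "motion": [
    [[-0.6,-0.3,0.04],-0.1],
    [[-1.4,-0.7,0.04],-0.22],
    [[-2.2,-1.05,0.04],-0.34],
    [[-3.0,-1.4,0.04],-0.46],
    [[-3.8,-1.8,0.04],-0.58],
    [[-4.6,-2.2,0.04],-0.68],
    [[-5.3,-2.5,0.04],-0.77],
    [[-5.74,-2.74,0.04],-0.77],
    [[-5.74,-2.74,0.04],-0.77],
    [[-5.74,-2.74,0.04],-0.77]
  ]
}}

```text
time: 5.58
tool_pos: [0.5638, -0.1164, 0.2971]
tool_rot: [3.141, -0.002, 2.933]
contact_force: [0.2, 0.1, -0.4]
opening: 0.0253
grip_force: 58.0
```

```bash
python3 - <<'E'
from h import *
go([.605,-.126,.30],-12)
c=cam('side');s=cam('scene');w=cam('wrist')
h=[.565,-.117,.291];print('pred key side',proj(c,h),'scene',proj(s,h),'wrist',proj(w,h),proj(w,[.6387,-.1342,.2285]))
Z=lambda a,f:cv2.resize(a,None,fx=f,fy=f,interpolation=cv2.INTER_CUBIC)[:,:,::-1]
o=np.zeros((600,800,3),np.uint8)
o[:300,:400]=Z(c['pixels'][100:175,250:350],4)
o[:300,400:]=Z(s['pixels'][115:190,330:430],4)
o[300:600,:480]=cv2.resize(w['pixels'],(480,300))[:,:,::-1]
cv2.imwrite('pics/stage.png',o)
E
```

```text
shift [-0.704 -0.015 -0.05 ] spin 0.001 at [ 0.5638 -0.1164  0.2971] [ 3.141e+00 -2.000e-03  2.933e+00] t 5.575 F [ 0.24  0.14 -0.42] q6 -1.7
pred key side [310.27505673 127.83725272] scene [366.0735407  152.28158278] wrist [312.85624171 261.8062389 ] [312.59958001 313.39552549]
```

View pics/stage.png

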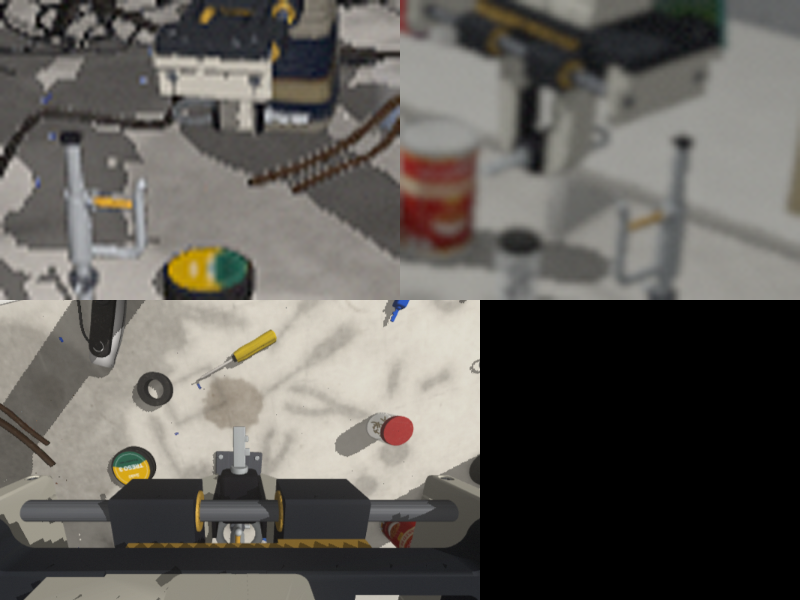

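Side crop: ring just ahead of the fingers at about (297,126), nose top at (285,146). Scene crop: ring at about (379,149), nose at (386,168). The fingers block most of the wrist view, but ring and hook show between them. Next I go above the hook.

```bash
python3 -c "
from h import *
go([.607,-.1264,.26],-12)"
```

```text
shift [-0.735 -0.025  0.634] spin 0.002 at [ 0.5642 -0.1159  0.2981] [ 3.141 -0.     2.934] t 5.725 F [ 0.35  0.39 -0.14] q6 -1.7
```

{"api": "step_arm", "payload": {
  "motion": [
    [[-0.3,0,0.2],0],
    [[-0.6,-0.02,0.5],0],
    [[-0.73,-0.02,0.63],0],
    [[-0.73,-0.02,0.63],0],
    [[-0.73,-0.02,0.63],0]
  ]
}}

```text
time: 6.35
tool_pos: [0.6067, -0.127, 0.2613]
tool_rot: [-3.142, 0.001, 2.933]
contact_force: [-0.5, -0.4, -0.2]
opening: 0.0255
grip_force: 58.0
```

```bash
python3 - <<'E'
from h import *
go([.607,-.1264,.26],-12)
c=cam('side');s=cam('scene');w=cam('wrist')
d=np.array([.978,-.208,0]);h=robot.observe()['tool_pos']-[0,0,.009]
print('pred ringctr,bar side',proj(c,h+.031*d),proj(c,h+.046*d),'scene',proj(s,h+.031*d),'wrist',proj(w,h+.031*d),proj(w,[.6387,-.1342,.2285]))
Z=lambda a,f:cv2.resize(a,None,fx=f,fy=f,interpolation=cv2.INTER_CUBIC)[:,:,::-1]
o=np.zeros((600,800,3),np.uint8)
o[:300,:400]=Z(c['pixels'][115:165,255:322],6)[:300,:400]
o[:300,400:]=Z(s['pixels'][140:190,350:417],6)[:300,:400]
o[300:600,:400]=Z(w['pixels'][270:345,270:370],4)
cv2.imwrite('pics/above.png',o)
E
```

```text
shift [-0.003  0.011  0.022] spin 0.001 at [ 0.6067 -0.127   0.2613] [-3.142e+00  1.000e-03  2.933e+00] t 6.35 F [-0.52 -0.4  -0.2 ] q6 -1.69
pred ringctr,bar side [285.35301028 137.8890236 ] [280.236      137.51364583] scene [386.42259697 158.36140908] wrist [314.75118738 309.06760556] [314.94544693 288.26922527]
```

View pics/above.png

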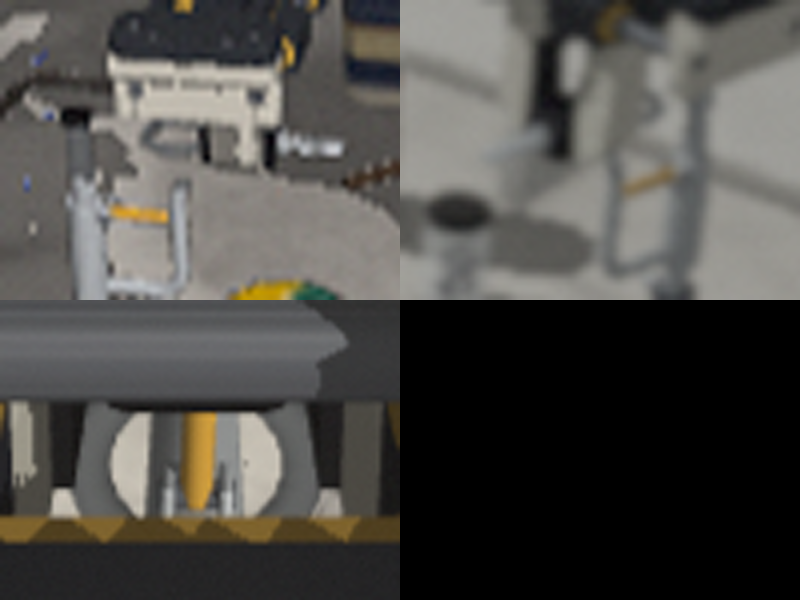

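In the side crop the ring is above the nose, with its far outer edge at about (278.7,138.7), against a prediction of 279. The gate tip is at (283.3,150.7). In the wrist crop the ring is centred on the gate (196 against 200 at 4x zoom, so about 0.5 mm off). Alignment is good, so I lower it.

{"api": "step_arm", "payload": {
  "motion": [
    [[0,0,0.12],0],
    [[0,0,0.25],0],
    [[0,0,0.28],0],
    [[0,0,0.28],0]
  ]
}}

```text
time: 7.0
tool_pos: [0.6068, -0.1273, 0.2434]
tool_rot: [3.141, -0.001, 2.933]
contact_force: [-0.0, 0.4, -1.5]
opening: 0.0253
grip_force: 58.0
```

{"api": "step_arm", "payload": {
  "motion": [
    [[0,0,0.02],0],
    [[0,0,0.05],0],
    [[0,0,0.07],0],
    [[0,0,0.07],0]
  ]
}}

```text
time: 7.5
tool_pos: [0.6068, -0.1273, 0.2394]
tool_rot: [3.142, -0.0, 2.933]
contact_force: [-0.1, 0.2, -1.0]
opening: 0.0256
grip_force: 58.0
```

{"api": "step_arm", "payload": {
  "motion": [
    [[0,0,0.02],0],
    [[0,0,0.05],0],
    [[0,0,0.07],0],
    [[0,0,0.07],0]
  ]
}}

```text
time: 8.0
tool_pos: [0.6068, -0.1273, 0.2351]
tool_rot: [3.141, -0.0, 2.933]
contact_force: [-0.2, -0.3, -0.8]
opening: 0.0254
grip_force: 58.0
```

{"api": "step_arm", "payload": {
  "motion": [
    [[0,0,0.03],0],
    [[0,0,0.07],0],
    [[0,0,0.1],0],
    [[0,0,0.1],0]
  ]
}}

```text
time: 8.5
tool_pos: [0.6067, -0.1273, 0.2291]
tool_rot: [3.141, -0.0, 2.933]
contact_force: [0.1, 0.1, -0.8]
opening: 0.0256
grip_force: 58.0
```

```bash
python3 - <<'E'
from h import *
c=cam('side');s=cam('scene');F=[]
Z=lambda a,f:cv2.resize(a,None,fx=f,fy=f,interpolation=cv2.INTER_CUBIC)[:,:,::-1]
o=np.zeros((400,800,3),np.uint8)
o[:,:400]=Z(c['pixels'][128:168,260:300],10)
o[:,400:]=Z(s['pixels'][145:185,368:408],10)
cv2.imwrite('pics/over.png',o);print(robot.observe()['contact_force'],robot.observe()['tool_pos'])
E
```

```text
[ 0.382756    0.08364672 -1.54697774] [ 0.60684794 -0.12730287  0.22933811]
```

View pics/over.png

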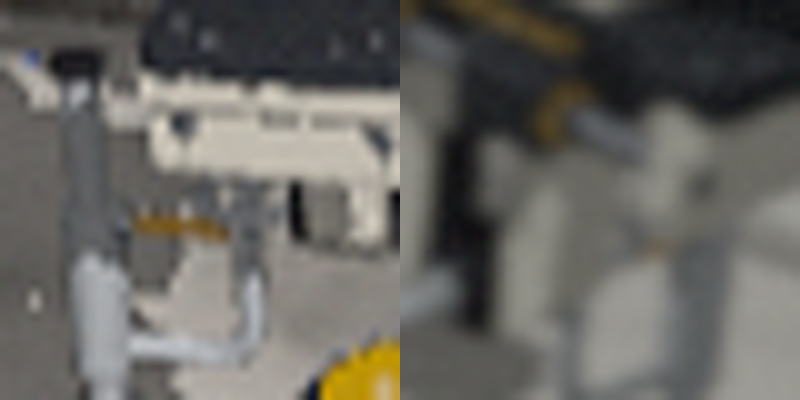

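The ring is around the nose (at about 250,195 in the side crop) with its far wire near x≈195–205 and the gate at 135–230. I check the spacing by numbers.

```bash
python3 - <<'E'
from h import *
c=cam('side')
d=np.array([.978,-.208,0]);st=robot.observe();h=st['tool_pos']-[0,0,.009]
T=lambda p:((np.array(p)+.4-[260,128])*10).round(0)
print('bar',T(proj(c,h+.046*d)),'outer',T(proj(c,h+.049*d)))
n=np.array([.6387,-.1342,.2285])
print('nose',T(proj(c,n)),'mouth',T(proj(c,n+.012*d-[0,0,.019])),'bar if above mouth',T(proj(c,n+.012*d+[0,0,h[2]-n[2]])))
print('post',T(proj(c,n+.05*d+[0,0,.0325])))
print(c['pixels'][142:150,274:290].astype(int).sum(2)//3)
E
```

```text
bar [213. 197.] outer [203. 196.]
nose [257. 175.] mouth [221. 229.] bar if above mouth [218. 197.]
post [79. 63.]
[[ 86 175 189 191 131 189 187 185 184 183 184 184 185 184 183 185]
 [ 86 157 193 191 150 192 189 186 186 185 184 185 184 186 186 186]
 [ 91 122 167 165 148 162 166 167 180 181 177 179 187 189 187 189]
 [ 91  90 105 101  88  95 115 113 142 137 135 146 157 165 153 151]
 [ 95  95  87  89  87  79  78  85 123  95  96 100  92 128 105  51]
 [ 92  93  92  90  89  90  87  93 133 117  97  86 105 129 135  15]
 [106  85  92  91 129  97  93  92 103 100  95  90 110 105 110   6]
 [109  78  90  90 144 101  87  94 100 100  99  96 100  99 107  14]]
```

{"api": "step_arm", "payload": {
  "motion": [
    [[0.02,0,0],0],
    [[0.02,0,0],0],
    [[0.02,0,0],0]
  ]
}}

```text
time: 9.02
tool_pos: [0.6057, -0.1271, 0.2294]
tool_rot: [3.142, 0.0, 2.933]
contact_force: [-0.1, -0.4, -0.6]
opening: 0.0252
grip_force: 58.0
```

{"api": "step_arm", "payload": {
  "motion": [
    [[0.02,0,0],0],
    [[0.02,0,0],0],
    [[0.02,0,0],0]
  ]
}}

```text
time: 9.4
tool_pos: [0.6045, -0.1268, 0.2293]
tool_rot: [3.142, 0.0, 2.933]
contact_force: [1.4, -0.1, -0.4]
opening: 0.0253
grip_force: 58.0
```

{"api": "step_arm", "payload": {
  "motion": [
    [[0.015,0,0],0],
    [[0.015,0,0],0],
    [[0.015,0,0],0]
  ]
}}

```text
time: 9.78
tool_pos: [0.6036, -0.1266, 0.2293]
tool_rot: [3.142, 0.0, 2.933]
contact_force: [0.5, -0.8, -0.1]
opening: 0.0258
grip_force: 58.0
```

{"api": "step_arm", "payload": {
  "motion": [
    [[0.015,0,0],0],
    [[0.015,0,0],0],
    [[0.015,0,0],0]
  ]
}}

```text
time: 10.15
tool_pos: [0.6027, -0.1265, 0.2293]
tool_rot: [3.141, 0.0, 2.933]
contact_force: [-0.5, -0.8, -1.0]
opening: 0.0253
grip_force: 58.0
```

{"api": "step_arm", "payload": {
  "motion": [
    [[0.015,0,0],0],
    [[0.015,0,0],0],
    [[0.015,0,0],0]
  ]
}}

```text
time: 10.52
tool_pos: [0.6018, -0.1262, 0.2293]
tool_rot: [3.142, -0.0, 2.933]
contact_force: [0.0, 1.3, -0.7]
opening: 0.0254
grip_force: 58.0
```

{"api": "step_arm", "payload": {
  "motion": [
    [[0.015,0,0],0],
    [[0.015,0,0],0],
    [[0.015,0,0],0]
  ]
}}

```text
time: 10.9
tool_pos: [0.601, -0.1261, 0.2293]
tool_rot: [3.142, 0.0, 2.933]
contact_force: [-0.0, 0.6, -1.9]
opening: 0.0254
grip_force: 58.0
```

{"api": "step_arm", "payload": {
  "motion": [
    [[0.015,0,0],0],
    [[0.015,0,0],0],
    [[0.015,0,0],0]
  ]
}}

```text
time: 11.28
tool_pos: [0.6002, -0.1259, 0.2293]
tool_rot: [3.141, 0.0, 2.933]
contact_force: [1.0, 0.2, -1.3]
opening: 0.0257
grip_force: 58.0
```

```bash
python3 - <<'E'
from h import *
c=cam('side');w=cam('wrist')
Z=lambda a,f:cv2.resize(a,None,fx=f,fy=f,interpolation=cv2.INTER_CUBIC)[:,:,::-1]
o=np.zeros((400,800,3),np.uint8)
a=cv2.LUT(c['pixels'],np.clip(255*(np.arange(256)/255)**.6,0,255).astype(np.uint8))
o[:,:400]=Z(a[133:165,264:296],12.5)
o[:300,400:]=Z(w['pixels'][270:345,270:370],4)
cv2.imwrite('pics/over2.png',o)
d=np.array([.978,-.208,0]);h=robot.observe()['tool_pos']-[0,0,.009]
print(((proj(c,h+.046*d)+.4-[264,133])*12.5).round(),robot.observe()['contact_force'])
E
```

```text
[245. 185.] [ 0.11489446 -0.47183257 -0.6367814 ]
```

View pics/over2.png

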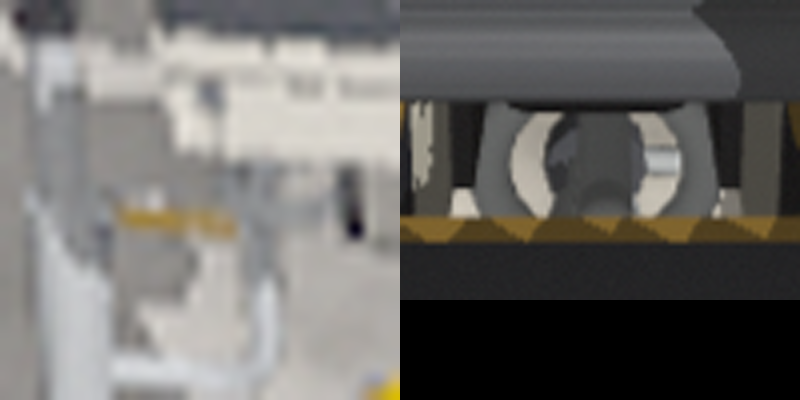

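The wrist crop shows the nose (595,185) standing inside the ring. In the side crop the ring's far wire (x≈230–245) is just beside the nose's inner face (245). Contact should be close.

{"api": "step_arm", "payload": {
  "motion": [
    [[0.012,0,0],0],
    [[0.012,0,0],0],
    [[0.012,0,0],0]
  ]
}}

```text
time: 11.75
tool_pos: [0.5996, -0.1258, 0.2294]
tool_rot: [3.142, 0.001, 2.933]
contact_force: [2.5, -0.5, -0.8]
opening: 0.0257
grip_force: 58.0
```

{"api": "step_arm", "payload": {
  "motion": [
    [[0.012,0,0],0],
    [[0.012,0,0],0],
    [[0.012,0,0],0]
  ]
}}

```text
time: 12.12
tool_pos: [0.599, -0.1257, 0.2295]
tool_rot: [3.142, 0.001, 2.933]
contact_force: [4.2, 0.1, -1.1]
opening: 0.0259
grip_force: 58.0
```

{"api": "step_arm", "payload": {
  "motion": [
    [[-0.03,0,0],0],
    [[-0.03,0,0],0],
    [[-0.03,0,0.03],0],
    [[-0.03,0,0.06],0],
    [[-0.03,0,0.09],0],
    [[-0.03,0,0.12],0],
    [[-0.03,0,0.12],0]
  ]
}}

```text
time: 13.0
tool_pos: [0.6005, -0.126, 0.2218]
tool_rot: [3.141, -0.0, 2.933]
contact_force: [3.1, 0.4, -2.4]
opening: 0.0257
grip_force: 58.0
```

{"api": "step_arm", "payload": {
  "motion": [
    [[0,0,0.02],0],
    [[0,0,0.04],0],
    [[0,0,0.06],0],
    [[0,0,0.06],0]
  ]
}}

```text
time: 13.5
tool_pos: [0.6005, -0.126, 0.2186]
tool_rot: [3.141, 0.0, 2.933]
contact_force: [1.5, -0.7, 2.0]
opening: 0.0254
grip_force: 58.0
```

{"api": "step_arm", "payload": {
  "motion": [
    [[0,0,0.02],0],
    [[0,0,0.04],0],
    [[0,0,0.05],0],
    [[0,0,0.05],0]
  ]
}}

```text
time: 14.0
tool_pos: [0.6005, -0.126, 0.2154]
tool_rot: [3.141, 0.0, 2.933]
contact_force: [1.8, -0.4, 2.0]
opening: 0.0253
grip_force: 58.0
```

{"api": "step_arm", "payload": {
  "motion": [
    [[-0.01,0,0.02],0],
    [[-0.01,0,0.04],0],
    [[-0.01,0,0.06],0],
    [[-0.01,0,0.06],0]
  ]
}}

```text
time: 14.5
tool_pos: [0.6009, -0.1261, 0.2116]
tool_rot: [3.141, -0.001, 2.933]
contact_force: [0.1, 0.5, 1.6]
opening: 0.0254
grip_force: 58.0
```

{"api": "step_arm", "payload": {
  "motion": [
    [[0,0,0.02],0],
    [[0,0,0.04],0],
    [[0,0,0.06],0],
    [[0,0,0.06],0]
  ]
}}

```text
time: 15.0
tool_pos: [0.6009, -0.126, 0.2081]
tool_rot: [3.141, -0.0, 2.933]
contact_force: [0.1, 0.4, 2.8]
opening: 0.0251
grip_force: 58.0
```

{"api": "step_arm", "payload": {
  "motion": [
    [[0,0,0.02],0],
    [[0,0,0.04],0],
    [[0,0,0.06],0],
    [[0,0,0.06],0]
  ]
}}

```text
time: 15.5
tool_pos: [0.6009, -0.126, 0.2045]
tool_rot: [3.141, -0.001, 2.933]
contact_force: [-0.3, 0.4, 1.3]
opening: 0.0258
grip_force: 58.0
```

{"api": "step_arm", "payload": {
  "motion": [
    [[0,0,0.02],0],
    [[0,0,0.04],0],
    [[0,0,0.06],0],
    [[0,0,0.06],0]
  ]
}}

```text
time: 16.0
tool_pos: [0.601, -0.1261, 0.2006]
tool_rot: [3.141, -0.0, 2.933]
contact_force: [0.5, -0.4, -1.7]
opening: 0.0254
grip_force: 58.0
```

{"api": "step_arm", "payload": {
  "motion": [
    [[0,0,0.02],0],
    [[0,0,0.04],0],
    [[0,0,0.06],0],
    [[0,0,0.06],0]
  ]
}}

```text
time: 16.5
tool_pos: [0.601, -0.1261, 0.1973]
tool_rot: [3.141, -0.0, 2.933]
contact_force: [0.6, -0.5, -0.7]
opening: 0.0254
grip_force: 58.0
```

{"api": "step_arm", "payload": {
  "motion": [
    [[0,0,0.02],0],
    [[0,0,0.03],0],
    [[0,0,0.03],0]
  ]
}}

```text
time: 16.88
tool_pos: [0.601, -0.1261, 0.1957]
tool_rot: [3.142, 0.0, 2.933]
contact_force: [1.1, -0.1, -0.1]
opening: 0.0253
grip_force: 58.0
```

{"api": "step_arm", "payload": {
  "motion": [
    [[-0.02,0,0],0],
    [[-0.02,0,-0.05],0],
    [[-0.02,0,-0.1],0],
    [[-0.02,0,-0.15],0],
    [[-0.02,0,-0.18],0],
    [[-0.02,0,-0.18],0]
  ]
}}

```text
time: 17.62
tool_pos: [0.6023, -0.1264, 0.2067]
tool_rot: [3.142, 0.0, 2.933]
contact_force: [0.5, 0.1, -1.4]
opening: 0.0254
grip_force: 58.0
```

{"api": "step_arm", "payload": {
  "motion": [
    [[0,0,-0.015],0],
    [[0,0,-0.03],0],
    [[0,0,-0.03],0]
  ]
}}

```text
time: 18.0
tool_pos: [0.6022, -0.1263, 0.2084]
tool_rot: [3.141, 0.0, 2.933]
contact_force: [1.0, -0.9, -0.1]
opening: 0.0256
grip_force: 58.0
```

{"api": "step_arm", "payload": {
  "motion": [
    [[0,0,-0.015],0],
    [[0,0,-0.03],0],
    [[0,0,-0.03],0]
  ]
}}

```text
time: 18.38
tool_pos: [0.6022, -0.1263, 0.2102]
tool_rot: [3.141, 0.0, 2.933]
contact_force: [-0.1, 0.2, -1.3]
opening: 0.0255
grip_force: 58.0
```

{"api": "step_arm", "payload": {
  "motion": [
    [[0,0,-0.015],0],
    [[0,0,-0.03],0],
    [[0,0,-0.03],0]
  ]
}}

```text
time: 18.75
tool_pos: [0.602, -0.1263, 0.2113]
tool_rot: [3.141, -0.001, 2.933]
contact_force: [1.2, -0.5, -6.3]
opening: 0.0256
grip_force: 58.0
```

{"api": "step_arm", "payload": {
  "motion": [
    [[0,0,-0.015],0],
    [[0,0,-0.03],0],
    [[0,0,-0.03],0]
  ]
}}

```text
time: 19.12
tool_pos: [0.6021, -0.1263, 0.2137]
tool_rot: [3.142, -0.0, 2.933]
contact_force: [1.9, 0.8, -6.2]
opening: 0.0255
grip_force: 58.0
```

{"api": "step_arm", "payload": {
  "motion": [
    [[0,0,-0.01],0],
    [[0,0,-0.02],0],
    [[0,0,-0.02],0]
  ]
}}

```text
time: 19.5
tool_pos: [0.6022, -0.1263, 0.215]
tool_rot: [3.141, -0.0, 2.933]
contact_force: [1.4, -0.2, -4.8]
opening: 0.0256
grip_force: 58.0
```

{"api": "step_arm", "payload": {
  "motion": [
    [[0,0,-0.01],0],
    [[0,0,-0.02],0],
    [[0,0,-0.02],0]
  ]
}}

```text
time: 19.88
tool_pos: [0.6022, -0.1263, 0.2162]
tool_rot: [3.141, 0.0, 2.933]
contact_force: [0.4, 0.6, -5.7]
opening: 0.0255
grip_force: 58.0
```

{"api": "step_arm", "payload": {
  "motion": [
    [[0,0,-0.01],0],
    [[0,0,-0.02],0],
    [[0,0,-0.02],0]
  ]
}}

```text
time: 20.25
tool_pos: [0.6022, -0.1263, 0.2174]
tool_rot: [3.141, 0.0, 2.933]
contact_force: [0.3, -0.1, -6.3]
opening: 0.0256
grip_force: 58.0
```

{"api": "step_arm", "payload": {
  "motion": [
    [[0,0,-0.01],0],
    [[0,0,-0.02],0],
    [[0,0,-0.02],0]
  ]
}}

```text
time: 20.62
tool_pos: [0.6022, -0.1263, 0.2186]
tool_rot: [3.142, 0.0, 2.933]
contact_force: [0.0, 0.6, -5.7]
opening: 0.0251
grip_force: 58.0
```

{"api": "step_arm", "payload": {
  "motion": [
    [[0,0,-0.01],0],
    [[0,0,-0.02],0],
    [[0,0,-0.02],0]
  ]
}}

```text
time: 21.0
tool_pos: [0.6022, -0.1263, 0.2198]
tool_rot: [3.142, 0.0, 2.933]
contact_force: [1.0, -0.3, -5.3]
opening: 0.0255
grip_force: 58.0
```

{"api": "step_arm", "payload": {
  "motion": [
    [[0,0,-0.01],0],
    [[0,0,-0.02],0],
    [[0,0,-0.02],0]
  ]
}}

```text
time: 21.38
tool_pos: [0.6022, -0.1263, 0.221]
tool_rot: [3.141, 0.0, 2.933]
contact_force: [0.2, -0.4, -5.6]
opening: 0.0256
grip_force: 58.0
```

{"api": "step_arm", "payload": {
  "motion": [
    [[0,0,-0.01],0],
    [[0,0,-0.02],0],
    [[0,0,-0.02],0]
  ]
}}

```text
time: 21.75
tool_pos: [0.6022, -0.1263, 0.2222]
tool_rot: [3.141, 0.0, 2.933]
contact_force: [0.5, 0.1, -5.2]
opening: 0.0258
grip_force: 58.0
```

{"api": "step_arm", "payload": {
  "motion": [
    [[0,0,-0.01],0],
    [[0,0,-0.02],0],
    [[0,0,-0.02],0]
  ]
}}

```text
time: 22.12
tool_pos: [0.6022, -0.1263, 0.2233]
tool_rot: [3.142, 0.0, 2.933]
contact_force: [0.3, 0.3, -5.8]
opening: 0.0259
grip_force: 58.0
```

{"api": "step_arm", "payload": {
  "motion": [
    [[0,0,-0.01],0],
    [[0,0,-0.02],0],
    [[0,0,-0.02],0]
  ]
}}

```text
time: 22.5
tool_pos: [0.6022, -0.1263, 0.2245]
tool_rot: [3.142, 0.0, 2.933]
contact_force: [0.4, -0.2, -6.1]
opening: 0.0255
grip_force: 58.0
```

{"api": "step_arm", "payload": {
  "motion": [
    [[0,0,-0.01],0],
    [[0,0,-0.02],0],
    [[0,0,-0.02],0]
  ]
}}

```text
time: 22.88
tool_pos: [0.6021, -0.1263, 0.2252]
tool_rot: [3.141, -0.001, 2.933]
contact_force: [2.7, -0.7, -11.3]
opening: 0.0255
grip_force: 58.0
```

```bash
python3 - <<'E'
from h import *
F=[]
for i in range(8): robot.read_camera('side');F.append(robot.observe()['contact_force'])
print(np.mean(F,0),np.std(F,0),robot.observe()['tool_pos'],robot.observe()['time'])
E
```

```text
[  3.09050388  -0.99245008 -11.18227979] [0.41839822 0.23434352 0.52787863] [ 0.602114   -0.126289    0.22541334] 23.275
```

{"api": "step_arm", "payload": {
  "motion": [
    [[0,0,0.002],0],
    [[0,0,0.002],0]
  ]
}}

```text
time: 23.52
tool_pos: [0.6022, -0.1263, 0.2255]
tool_rot: [3.141, -0.0, 2.933]
contact_force: [2.7, -0.4, -11.4]
opening: 0.0256
grip_force: 58.0
```

```bash
python3 - <<'E'
from h import *
F=[]
for i in range(14): robot.read_camera('side');F.append(robot.observe()['contact_force'])
print(np.mean(F,0),np.std(F,0),robot.observe()['tool_pos'],robot.observe()['time'])
E
```

```text
[  3.10366281  -0.76217357 -12.68839776] [0.37167777 0.54838784 0.47434152] [ 0.60218706 -0.12630905  0.22554376] 24.225
```

{"api": "step_arm", "payload": {
  "motion": [
    [[0,0,0.005],0],
    [[0,0,0.005],0]
  ]
}}

```text
time: 24.48
tool_pos: [0.6022, -0.1264, 0.2254]
tool_rot: [3.142, 0.0, 2.933]
contact_force: [2.1, 0.4, -11.2]
opening: 0.0258
grip_force: 58.0
```

```bash
python3 - <<'E'
from h import *
F=[];z=[]
for i in range(12): robot.read_camera('side');o=robot.observe();F.append(o['contact_force']);z.append(o['tool_pos'][2])
print(np.mean(F[:6],0),np.mean(F[6:],0),np.array(z).round(5),o['time'])
E
```

```text
[  2.48624223  -0.67156843 -11.35279641] [  2.6104024   -0.24896941 -11.60592051] [0.22539 0.22538 0.22538 0.22538 0.22537 0.22535 0.22535 0.22536 0.22536
 0.22535 0.22535 0.22535] 25.075
```

{"api": "step_arm", "payload": {
  "motion": [
    [[0,0,0.003],0],
    [[0,0,0.003],0]
  ]
}}

```text
time: 25.32
tool_pos: [0.6022, -0.1264, 0.2252]
tool_rot: [3.142, 0.0, 2.933]
contact_force: [2.7, -0.8, -10.1]
opening: 0.0254
grip_force: 58.0
```

```bash
python3 - <<'E'
from h import *
F=[];z=[]
for i in range(12): robot.read_camera('side');o=robot.observe();F.append(o['contact_force']);z.append(o['tool_pos'][2])
print(np.mean(F[:6],0),np.mean(F[6:],0),np.array(z).round(5),o['time'])
E
```

```text
[  2.00832171  -0.70875382 -10.18748365] [  1.99981887  -0.32474297 -10.36254942] [0.22522 0.22522 0.2252  0.22521 0.22521 0.22518 0.22517 0.22517 0.22518
 0.22516 0.22514 0.22515] 25.925
```

{"api": "step_arm", "payload": {
  "motion": [
    [[0,0,0],0],
    [[0,0,0],0],
    [[0,0,0],0],
    [[0,0,0],0],
    [[0,0,0],0],
    [[0,0,0],0],
    [[0,0,0],0],
    [[0,0,0],0],
    [[0,0,0],0],
    [[0,0,0],0]
  ]
}}

```text
time: 27.18
tool_pos: [0.6022, -0.1263, 0.2251]
tool_rot: [3.142, 0.0, 2.933]
contact_force: [1.7, 0.4, -9.9]
opening: 0.0257
grip_force: 58.0
```

```bash
python3 - <<'E'
from h import *
F=[];z=[]
for i in range(6): robot.read_camera('side');o=robot.observe();F.append(o['contact_force']);z.append(o['tool_pos'][2])
print(np.mean(F,0),np.array(z).round(5),o['time'])
E
```

```text
[ 1.87231558 -0.70690372 -9.91210732] [0.22512 0.22512 0.22512 0.22509 0.22511 0.2251 ] 27.475
```

{"api": "step_arm", "payload": {
  "motion": [
    [[0,0,-0.001],0],
    [[0,0,-0.001],0],
    [[0,0,-0.001],0],
    [[0,0,-0.001],0],
    [[0,0,-0.001],0],
    [[0,0,-0.001],0],
    [[0,0,-0.001],0],
    [[0,0,-0.001],0],
    [[0,0,-0.001],0],
    [[0,0,-0.001],0]
  ]
}}

```text
time: 28.72
tool_pos: [0.6022, -0.1263, 0.2252]
tool_rot: [3.141, 0.0, 2.933]
contact_force: [1.4, -0.8, -10.3]
opening: 0.0256
grip_force: 58.0
```

{"api": "step_arm", "payload": {
  "motion": [
    [[0,0,0.02],0],
    [[0,0,0.06],0],
    [[0,0,0.12],0],
    [[0,0,0.18],0],
    [[0,0,0.24],0],
    [[0,0,0.27],0],
    [[0,0,0.27],0]
  ]
}}

```text
time: 29.6
tool_pos: [0.6022, -0.1263, 0.2088]
tool_rot: [3.142, -0.0, 2.933]
contact_force: [-0.0, -0.6, -0.2]
opening: 0.0255
grip_force: 58.0
```

{"api": "step_arm", "payload": {
  "motion": [
    [[0,0,0],0],
    [[0,0,0],0],
    [[0,0,0],0],
    [[0,0,0],0],
    [[0,0,0],0],
    [[0,0,0],0],
    [[0,0,0],0],
    [[0,0,0],0]
  ],
  "hand": 0
}}

```text
time: 30.6
tool_pos: [0.6022, -0.1263, 0.209]
tool_rot: [3.142, 0.0, 2.933]
contact_force: [0.4, -0.7, 0.9]
opening: 0.0916
grip_force: 0.0
```

{"api": "step_arm", "payload": {
  "motion": [
    [[0.2,0,0],0],
    [[0.6,0,0],0],
    [[1.2,0,0],0],
    [[1.8,0,-0.2],0],
    [[2.4,0,-0.6],0],
    [[2.6,0,-0.8],0],
    [[2.6,0,-0.8],0],
    [[2.6,0,-0.8],0],
    [[2.6,0,-0.8],0],
    [[2.6,0,-0.8],0]
  ]
}}

```text
time: 31.85
tool_pos: [0.4498, -0.094, 0.2562]
tool_rot: [3.141, -0.001, 2.933]
contact_force: [0.3, -0.5, 0.2]
opening: 0.0916
grip_force: 0.0
```

```bash
python3 - <<'E'
from h import *
c=cam('side');s=cam('scene')
Z=lambda a,f:cv2.resize(a,None,fx=f,fy=f,interpolation=cv2.INTER_CUBIC)[:,:,::-1]
o=np.zeros((480,800,3),np.uint8)
o[:,:400]=Z(c['pixels'][120:180,255:305],8)
o[:,400:]=Z(s['pixels'][145:205,365:415],8)
cv2.imwrite('pics/end.png',o)
E
```

```text
(no output)
```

View pics/end.png

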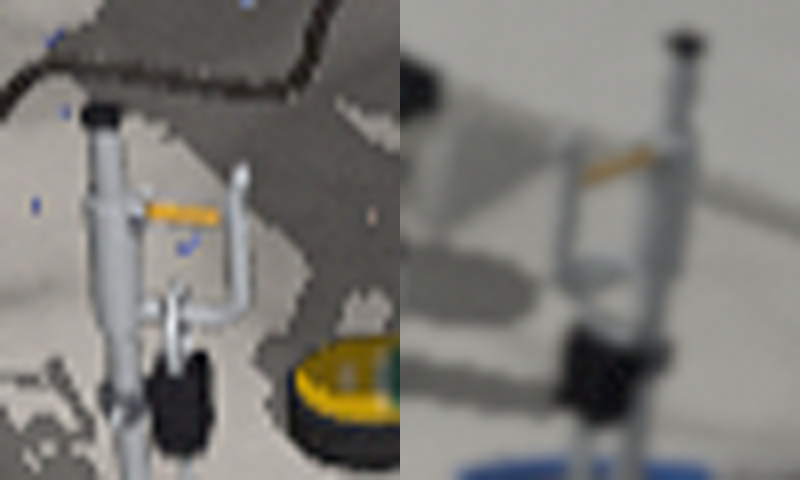

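The key hangs by its ring on the hook's lower bar (175,300 in the side crop) and the gate is shut above it (180,213). The arm is clear, so I let any swing settle and hand in.

{"api": "step_arm", "payload": {
  "motion": [
    [[0,0,0],0],
    [[0,0,0],0],
    [[0,0,0],0],
    [[0,0,0],0],
    [[0,0,0],0],
    [[0,0,0],0],
    [[0,0,0],0],
    [[0,0,0],0]
  ]
}}

```text
time: 32.95
tool_pos: [0.4496, -0.094, 0.257]
tool_rot: [3.142, 0.0, 2.933]
contact_force: [-0.5, 1.2, 0.0]
opening: 0.0919
grip_force: 0.0
```

```bash
python3 -c "
from h import *
print(robot.hand_in())"
```

```text
the job is handed in; nothing more can be done
None
```

The key hangs on the hook behind the shut gate, and I handed the job in at about 33 s; the pull at the top stop first reached about 12 N (limit 14 N), then held at about 9 to 9.5 N for over a second before I let go.

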